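# Sort used batteries out of the odds-and-ends tray and lock the collection can

### The arm

A 6-joint arm with a two-finger parallel gripper is mounted at the origin on a cart in front of the work surface, level with it; the furniture and walls round the work are solid. World frame = base frame: x ahead of the robot, y to its left, z up, the work surface at z = 0. Lengths are in m, angles in rad, forces in N, time in s.
With the tool pointing down it reaches from about 0.275 to 1 m from the base axis. Payload 8.4 kg.
Tool frame: the origin (TCP) lies on the centre line of the jaws, within the pads' length; the fingertips stand 19 mm ahead of it and the grasp point (between the pads) is the TCP (robot.tcp_to_tips is the distance from the TCP to the fingertips, in m); z points along the fingers, y is the line along which they close (so a half turn about z gives the same grasp; the last joint's range is limited). The gripper opens to 85 mm and grips with 20 to 120 N. Pads are 22 mm wide; open, the fingers measure 114 mm over their backs; the gripper's body (76 mm by 85 mm) begins 54 mm behind the grasp point. The pads swing forward as they close: fully open they stand 13 mm farther back than shut.
Start: joints at [1.119, 0.353, 1.633, -0, 1.155, -0.002], TCP at [0.272, 0.563, 0.25] pointing down, gripper open.
Joint ranges: [-2.63, 2.63], [-0.92, 2.1], [0.06, 2.66], [-1.3, 4.44], [0, 2.69], [-3.02, 3.02]. Speed limits (rad/s): [2.22, 2.22, 2.79, 3.14, 3.14, 3.14].

### API

Orientations are given as a unit quaternion [w, x, y, z].
In Python, from station import robot, claw, grab_frame, calibration, finder gives the robot as it stands. Calls block until the motion is done:
- robot.move_to(position, orientation): joint-space move of the TCP to a pose.
- robot.move_straight(position, rot=None, max_speed=0.15, guard=None): straight line of the TCP; rot=None keeps the orientation; max_speed is the mean speed in m/s. With guard (N) it stops when the force on the tool has changed by that much, and returns True; else False.
- robot.goto_joints(angles): joint-space move.
- claw.set_gripper(opening, strength=None): finger opening in m; strength is the grip in N (None keeps the last); returns when the fingers have stopped.
- robot.hold(seconds).
- robot.ik(position, orientation): joint angles nearest the present ones, or None.
- grab_frame(name): name is "scene" or "side" or "wrist"; returns (picture, depth): 384x512x3 uint8, red, green, blue; 384x512 float32, m along the optical axis (not along the pixel's ray), 0 where there is no reading.
- calibration(name): a dict with "intrinsics" (3x3 intrinsics, pixels), "k1" (the pictures are not rectified: a ray, as slopes to the right and down, at radius r is drawn at 1 + k1 r^2 times it, then the intrinsics apply), "R" (3x3) and "t" (3): a world point X has camera coordinates R X + t. Camera axes: x right, y down, z forward; pixel columns grow to the right and rows downward; lengths in m; the calibration is good to about 2 mm. A picture is of the moment at which its call begins: read the wrist's pose just before it. calibration takes no time and is no camera call; for the wrist camera it gives the pose at the moment of the call.
A pose or a line that the arm cannot do raises robot.MotionError and nothing moves.
- robot.hand_in(): hands the job in; it is judged then, once.
Trained networks look in the newest picture that a camera, given by its name, has taken for a name from the list of things; names that differ only in an ending like _2 or _b are one class to them, and where a whole thing is asked for, a point or a joint stands for the part that bears it (a point fixed in the world has none). Each returns a list of dicts, best first, with "p" (0 to 1); they miss things now and then, are a little off and sometimes report something else, mostly with a low value. They report only what shows in the picture. A call takes as long as a camera call. They do not tell look-alikes from the thing itself.
- finder.boxes_of(camera, target): "extent" ([left, top, width, height] in pixels, round what is visible of it).
Readings, each from a call of its own:
- robot.get_t(): time.
- robot.get_qpos(): joint angles.
- robot.get_joint_vel(): joint speeds.
- robot.get_joint_efforts(): joint torques, N m.
- robot.get_position(): TCP position.
- robot.get_tool_rot(): TCP orientation.
- robot.get_force(): force on the tool from outside, world axes, zero at the start.
- robot.get_wrist_torque(): the same for the moment, N m.
- robot.get_gripper_width(): finger opening in m.
- robot.get_gripper_force(): force on a finger pad.
Only numpy, scipy, OpenCV 4.12 (cv2) and the standard library are available. Lean on these libraries where they do the work, as an engineer would, in place of code of your own. Each camera call takes 0.05 s, during which the arm holds its last target. There are 200 camera calls.

### The job

Pick every AA battery out of the tray of odds and ends and lower each into the round collection can until it rests on whatever is inside, never letting it drop in; leave the other odds and ends in the tray and the things on the table alone. When all the batteries are in, put the lid on the can, seated flat with its bar and two ears in line with the two dark ribs on the can's side. Then turn the lock collar by its fin clockwise, fully home, so that its hooks lie over the ears, and let go.

Things in the scene. Friction and masses are not known exactly. Their poses are not given: they have to be found in the camera images.
- tray: grey plastic tray 250 x 280 x 45 mm (its x, y, z), fixed, walls and floor 5 mm; origin at the centre of its underside. Holds the batteries and the odds and ends, all lying on its floor.
- can: round metal collection can, fixed, upright, 132 mm across outside, 124 mm inside; origin at the centre of its underside, rim 100 mm above. Two dark upright ribs on its side, on its own +y and -y, are the locked marks. When the collar is locked its fin points along the can's -x.
- can_mouth (a point): centre of the can's open mouth, level with the rim. A brown cardboard separator lies flat inside, its top 42 to 54 mm below the rim, differently each time: feel for it.
- collar (a joint): dark lock collar, captive round the can's neck, turning about the can's vertical axis: 0 = open, 0.95 rad = fully locked (a stop); grows clockwise seen from above; starts between 0 and 0.25, stays where it is left, light friction (about 2 N at the fin). At 0.95 its hooks lie over the two locked marks.
- collar_hook (a point): underside of one of the collar's two opposite hooks (the other is across the can), 78 mm from the can's axis, 10 mm above the rim. Each is 22 mm wide, stands outside the rim (83 to 90 mm from the axis) and reaches inward to 73 mm from the axis, 10 to 15 mm above the rim.
- collar_grip (a point): grip point on the collar's upright fin, 102 mm from the can's axis, 8 mm above the rim. The fin is 10 mm thick (its y), 24 mm long radially (90 to 114 mm from the axis; its -x points outward), from 26 mm below the rim to 18 mm above. It stands at right angles to the hooks.
- lid_grip (a point): middle of the bar handle of the loose metal lid, 32 mm above the lid's underside, 28 mm above the face that rests on the rim (so 128 mm above the can's origin when seated). z up, y along the bar: 66 mm long, 14 mm wide, 12 mm high, 17 mm clear above the disc. 0.12 to 0.2 kg; same both ways round.
- lid_ear (a point): outer end of one of the lid's two ears (on +y and -y, in line with the bar), 22 mm wide, 5 mm thick, 78 mm from the lid's centre. The disc is 136 mm across, 5 mm thick; underneath a plug 116 mm across, 4 mm deep, drops into the can's mouth with 4 mm play all round.
- battery_1_c (a point): centre of an AA battery (red and white cylinder, 15 to 17 mm thick, 50 mm long along y, about 25 g), lying on the tray floor; it can roll. Three or four of the batteries are present, the other is absent.
- battery_2_c (a point): centre of an AA battery (red and white cylinder, 15 to 17 mm thick, 50 mm long along y, about 25 g), lying on the tray floor; it can roll. Three or four of the batteries are present, the other is absent.
- battery_3_c (a point): centre of an AA battery (red and white cylinder, 15 to 17 mm thick, 50 mm long along y, about 25 g), lying on the tray floor; it can roll. Three or four of the batteries are present, the other is absent.
- battery_4_c (a point): centre of an AA battery (red and white cylinder, 15 to 17 mm thick, 50 mm long along y, about 25 g), lying on the tray floor; it can roll. Three or four of the batteries are present, the other is absent.
- tape_small_c (a point): centre of a small white paper tape roll, 60 mm across, 13 mm high, in the tray; stays in it
- tape_small_2_c (a point): centre of a second small white paper tape roll, 60 mm across, 13 mm high, in the tray; stays in it
- label_roll_c (a point): centre of a white roll of labels, 64 mm across, 38 mm high, in the tray; stays in it
- clip_1_c (a point): middle of a black bulldog clip, 32 x 43 x 19 mm (its x, y, z), in the tray; stays in it
- clip_2_c (a point): middle of a second black bulldog clip, 32 x 43 x 19 mm, in the tray; stays in it
- marker_c (a point): middle of a black and white marker pen, 18 mm thick, 138 mm long along y, lying along the tray's +y wall; stays in the tray
- cards: bundle of cards, 88 x 110 x 24 mm, on the table behind the tray; leave it alone; origin under its centre
- brown_tape: brown packing tape roll, 104 mm across, 48 mm high, on the table behind the can; leave it alone; origin under its centre
Not all that is in view belongs to the job. There is more than one size of the part that bears lid_grip; the job needs the larger.

How it is judged:
On the way, in this order (a step that is already met when the one before it is completed fails the run):
1. all batteries present rest in the can (horizontal distance between each of battery_1_c, battery_2_c, battery_3_c, battery_4_c and can below 0.062 m and z of battery_1_c in the frame of can between 0.04 and 0.1 m and linear speed of each of battery_1, battery_2, battery_3, battery_4 below 0.05 m/s and z of battery_2_c in the frame of can between 0.04 and 0.1 m and z of battery_3_c in the frame of can between 0.04 and 0.1 m and z of battery_4_c in the frame of can between 0.04 and 0.1 m), for 0.2 s.
2. the lid is seated on the can, ears in line with the ribs, and let go, the collar still open (horizontal distance between lid_grip and can below 0.008 m and z of lid_grip in the frame of can between 0.124 and 0.131 m and angle between lid_grip's own z axis and vertical below 0.06 rad and angle between the y axis of lid_grip and the y axis of can, either way round below 0.2 rad and contact force between the fingers and lid below 0.1 N and value of joint collar below 0.6 rad), for 0.2 s.
3. the collar is turned home (value of joint collar above 0.89 rad), for 0.2 s.
At the end, for the whole second after the job is handed in: Every battery present lies in the can below the rim, at rest; the lid is seated (within 8 mm of the can's axis, flat within 0.06 rad, bar within 0.2 rad of the line of the ribs); the collar is turned to at least 0.89 rad of 0.95; tape rolls, label roll, clips and marker are still in the tray (all of step 1 and x of tape_small_c in the frame of tray between -0.125 and 0.125 m and y of tape_small_c in the frame of tray between -0.14 and 0.14 m and z of each of tape_small_c, label_roll_c, clip_1_c, clip_2_c, tape_small_2_c, marker_c in the frame of tray below 0.06 m and x of label_roll_c in the frame of tray between -0.125 and 0.125 m and y of label_roll_c in the frame of tray between -0.14 and 0.14 m and x of clip_1_c in the frame of tray between -0.125 and 0.125 m and y of clip_1_c in the frame of tray between -0.14 and 0.14 m and x of clip_2_c in the frame of tray between -0.125 and 0.125 m and y of clip_2_c in the frame of tray between -0.14 and 0.14 m and x of tape_small_2_c in the frame of tray between -0.125 and 0.125 m and y of tape_small_2_c in the frame of tray between -0.14 and 0.14 m and x of marker_c in the frame of tray between -0.125 and 0.125 m and y of marker_c in the frame of tray between -0.14 and 0.14 m and horizontal distance between lid_grip and can below 0.008 m and z of lid_grip in the frame of can between 0.124 and 0.131 m and angle between lid_grip's own z axis and vertical below 0.06 rad and angle between the y axis of lid_grip and the y axis of can, either way round below 0.2 rad and contact force between the fingers and lid below 0.1 N and value of joint collar above 0.89 rad); the robot touches nothing.
It fails at once if the robot lets a battery fall freely inside or over the can (faster than 0.7 m/s, a fall of about 25 mm) ((horizontal distance between battery_1_c and can below 0.06 m and contact force between battery_1 and anything else below 0.02 N and linear speed of battery_1 above 0.7 m/s and distance between the grasp point and battery_1_c below 0.1 m) or (horizontal distance between battery_2_c and can below 0.06 m and contact force between battery_2 and anything else below 0.02 N and linear speed of battery_2 above 0.7 m/s and distance between the grasp point and battery_2_c below 0.1 m) or (horizontal distance between battery_3_c and can below 0.06 m and contact force between battery_3 and anything else below 0.02 N and linear speed of battery_3 above 0.7 m/s and distance between the grasp point and battery_3_c below 0.1 m) or (horizontal distance between battery_4_c and can below 0.06 m and contact force between battery_4 and anything else below 0.02 N and linear speed of battery_4 above 0.7 m/s and distance between the grasp point and battery_4_c below 0.1 m)).
It fails at once if the card bundle or the brown tape is pushed more than 30 mm (distance of any of cards, brown_tape from where it was at the start of the episode above 0.03 m).
Of battery_1, battery_2, battery_3, battery_4 only 3 to 4 are there at a start; the rules pass over those that are not, and their reading is None.
At some moment in a run one of lid, battery_1, battery_2, battery_3, battery_4 may be knocked a few centimetres aside while the robot is not near it.
It also fails if it takes over 210 s, if anything falls off the work surface, if the arm or the gripper's body presses on something with over 40 N, if the wrist force passes 120 N, or if a joint passes its speed limit or range.

## Working session

There is one attempt and no reset: what is moved stays moved. The work goes in short steps, each a Python script; the robot and the scene stay as the last script left them, time stands still between calls to the robot, and variables do not carry over. Pictures are saved under pics/ and viewed, at most 14 in all, crops included, and the job is handed in when it is done.

```bash
ls; mkdir -p pics
python3 - <<'E'
from station import robot, claw, grab_frame, calibration, finder
import cv2,numpy as np
for n in("scene","side"):
    p,d=grab_frame(n); cv2.imwrite(f"pics/{n}0.png",cv2.resize(p[:,:,::-1],(800,600)))
    c=calibration(n); print(n,c)
    for t in("battery_1_c","lid_grip","can","collar_grip","tray"):
        print(t,[(np.round(b["extent"]).astype(int).tolist(),round(b["p"],2)) for b in finder.boxes_of(n,t)])
print(robot.get_t(),robot.get_tool_rot(),calibration("wrist"))
E
```

```text
pics
scene {'intrinsics': array([[352.92922992,   0.        , 252.82713975],
       [  0.        , 352.92922992, 185.78132417],
       [  0.        ,   0.        ,   1.        ]]), 'k1': -0.02319292131322394, 'R': array([[-6.30069766e-01, -7.76538377e-01, -4.89944965e-04],
       [-4.14692355e-01,  3.37007482e-01, -8.45255114e-01],
       [ 6.56538149e-01, -5.32366515e-01, -5.34362754e-01]]), 't': array([0.36375884, 0.28622644, 0.8188847 ])}
battery_1_c [([174, 247, 9, 12], 0.55)]
lid_grip [([333, 180, 41, 29], 0.82), ([275, 216, 35, 22], 0.75)]
can [([238, 153, 58, 52], 0.61), ([179, 176, 26, 16], 0.47), ([336, 183, 39, 24], 0.16)]
collar_grip [([241, 154, 53, 38], 0.75), ([334, 182, 44, 27], 0.24)]
tray [([122, 198, 138, 102], 0.84)]
side {'intrinsics': array([[368.73410941,   0.        , 258.45206707],
       [  0.        , 368.73410941, 191.70744399],
       [  0.        ,   0.        ,   1.        ]]), 'k1': -0.029064009790568678, 'R': array([[-0.99109191, -0.13306684,  0.0054811 ],
       [-0.05306861,  0.35684241, -0.932656  ],
       [ 0.1221497 , -0.92463869, -0.3607253 ]]), 't': array([0.56476261, 0.10406071, 1.03110704])}
battery_1_c [([206, 223, 139, 88], 0.61), ([263, 277, 23, 5], 0.59)]
lid_grip [([305, 210, 29, 18], 0.86), ([303, 177, 37, 16], 0.59)]
can [([232, 167, 59, 32], 0.66), ([230, 168, 57, 52], 0.64)]
collar_grip [([229, 166, 59, 30], 0.92)]
tray [([207, 224, 135, 86], 0.71)]
0.6 [1.16398661e-05 2.22989716e-01 9.74820797e-01 7.98686705e-06] {'intrinsics': array([[269.03795787,   0.        , 254.05544176],
       [  0.        , 269.03795787, 194.0103212 ],
       [  0.        ,   0.        ,   1.        ]]), 'k1': -0.04981105555426596, 'R': array([[ 4.34874508e-01,  9.00490985e-01,  3.84432925e-04],
       [ 8.64231865e-01, -4.17483724e-01,  2.80732301e-01],
       [ 2.52957401e-01, -1.21751082e-01, -9.59786032e-01]]), 't': array([-0.62577886, -0.03637739,  0.37802075])}
```

View pics/scene0.png

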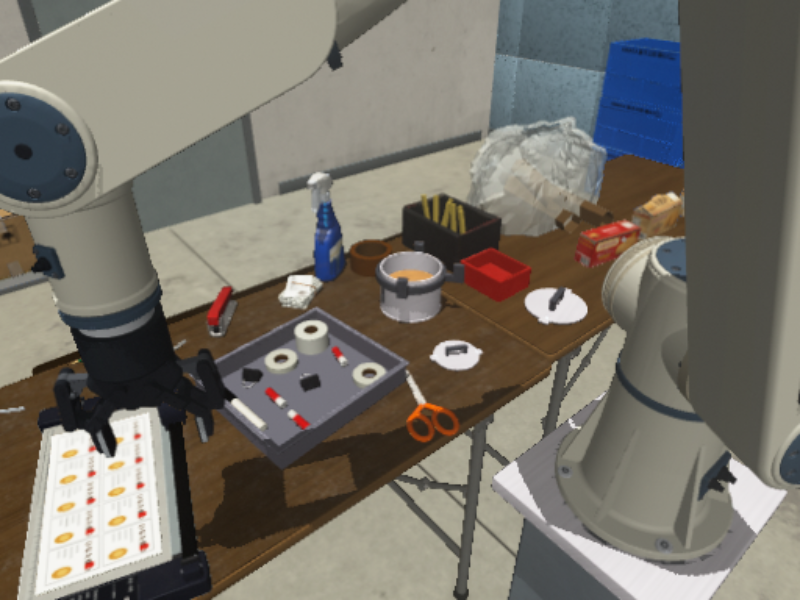

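View pics/side0.png

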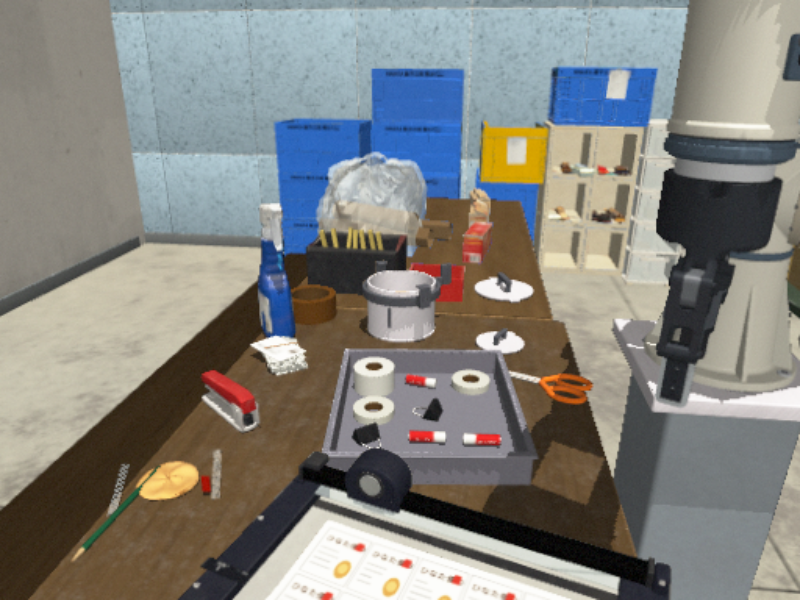

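```bash
cat > h.py <<'E'
from station import robot, claw, grab_frame, calibration, finder
import cv2,numpy as np
from scipy.spatial.transform import Rotation as Ro
def down(yaw):  # tool z down; tool y axis (closing line) at world angle yaw
    y=np.array([np.cos(yaw),np.sin(yaw),0]);z=np.array([0,0,-1.]);x=np.cross(y,z)
    q=Ro.from_matrix(np.c_[x,y,z]).as_quat(); return [q[3],q[0],q[1],q[2]]
def cloud(c,d):
    "world points HxWx3, nan where no depth"
    K=c["intrinsics"];k=c["k1"];v,u=np.mgrid[:d.shape[0],:d.shape[1]]
    xd=(u-K[0,2])/K[0,0];yd=(v-K[1,2])/K[1,1];x,y=xd,yd
    for _ in range(5):
        s=1+k*(x*x+y*y);x,y=xd/s,yd/s
    P=np.stack([x*d,y*d,d],-1).astype(float);P[d<=0]=np.nan
    return (P-c["t"])@c["R"]
def look(n):
    c=calibration(n);p,d=grab_frame(n);return p,cloud(c,d),c
def ortho(p,W,cx,cy,half,res=0.001,zmin=-.02):
    "top-down colour and height maps; up=+x, left=+y"
    N=int(2*half/res);im=np.zeros((N,N,3),np.uint8);H=np.full((N,N),np.nan)
    q=W.reshape(-1,3);c=p.reshape(-1,3);ok=np.isfinite(q[:,0])&(q[:,2]>zmin)
    q,c=q[ok],c[ok];o=np.argsort(q[:,2]);q,c=q[o],c[o]
    r=((cx+half-q[:,0])/res).astype(int);k=((cy+half-q[:,1])/res).astype(int)
    ok=(r>=0)&(r<N)&(k>=0)&(k<N);im[r[ok],k[ok]]=c[ok];H[r[ok],k[ok]]=q[ok,2];return im,H
E
python3 - <<'E'
from h import *
for n in("scene","side"):
    p,W,c=look(n)
    for t in("can","lid_grip","tray","brown_tape","cards"):
        for b in finder.boxes_of(n,t):
            x,y,w,h=np.round(b["extent"]).astype(int);q=W[y:y+h,x:x+w].reshape(-1,3)
            q=q[np.isfinite(q[:,0])]; 
            if t!="tray": q=q[q[:,2]>.015]
            if len(q)>5: print(n,t,round(b["p"],2),np.percentile(q,[3,50,97],axis=0).round(3).tolist())
E
```

```text
scene can 0.93 [[0.504, -0.219, 0.019], [0.591, -0.064, 0.063], [0.78, 0.029, 0.11]]
scene lid_grip 0.67 [[0.375, -0.012, 0.017], [0.385, 0.005, 0.024], [0.397, 0.024, 0.026]]
scene lid_grip 0.61 [[0.358, -0.317, 0.017], [0.37, -0.284, 0.034], [0.468, -0.255, 0.038]]
scene tray 0.75 [[0.24, 0.057, -0.002], [0.474, 0.289, 0.005], [0.764, 0.514, 0.304]]
scene tray 0.4 [[0.502, -0.223, -0.004], [0.596, -0.093, 0.062], [0.807, 0.029, 0.11]]
scene brown_tape 0.74 [[0.608, -0.122, 0.018], [0.754, -0.052, 0.046], [0.817, 0.02, 0.099]]
scene cards 0.62 [[0.731, 0.057, 0.017], [0.771, 0.12, 0.023], [0.814, 0.169, 0.026]]
side can 0.85 [[0.509, -0.309, 0.019], [0.581, -0.01, 0.07], [0.69, 0.028, 0.109]]
side can 0.51 [[0.362, -0.316, 0.016], [0.374, -0.275, 0.032], [0.388, -0.257, 0.04]]
side lid_grip 0.9 [[0.378, -0.013, 0.016], [0.396, 0.021, 0.027], [0.427, 0.132, 0.048]]
side lid_grip 0.87 [[0.362, -0.318, 0.016], [0.374, -0.276, 0.033], [0.388, -0.257, 0.04]]
side tray 0.81 [[0.344, 0.086, 0.001], [0.494, 0.282, 0.014], [0.66, 0.505, 0.086]]
side tray 0.24 [[0.498, -0.491, 0.001], [0.583, -0.104, 0.083], [0.694, 0.028, 0.115]]
side brown_tape 0.8 [[0.727, -0.221, 0.018], [0.776, -0.055, 0.04], [0.814, 0.041, 0.083]]
side brown_tape 0.52 [[0.484, 0.255, 0.015], [0.491, 0.273, 0.022], [0.499, 0.284, 0.026]]
side brown_tape 0.18 [[0.563, 0.334, 0.015], [0.577, 0.344, 0.02], [0.587, 0.353, 0.025]]
side brown_tape 0.17 [[0.512, -0.309, 0.019], [0.58, -0.005, 0.07], [0.679, 0.028, 0.107]]
side cards 0.88 [[0.727, 0.081, 0.016], [0.765, 0.134, 0.024], [0.806, 0.171, 0.027]]
```

The side view shows three batteries at (420,381), (427,437) and (482,440). The can is at (402,305), the large lid at (503,288) and the small lid at (500,342). I'll look from above with the wrist camera next.

Run:
```python
from h import *
R0=None
def go(x,y,z,yaw):
    robot.move_to([x,y,z],down(yaw))
q0=robot.get_qpos();c=calibration("wrist");C=-c["R"].T@c["t"];print("cam",C,robot.get_position())
for name,(x,y,z),box in(("tray",(.44,.28,.33),(.5,.28,.19)),("can",(.52,-.03,.36),(.58,-.03,.15)),("lid",(.33,-.28,.25),(.372,-.286,.12))):
    for yaw in(np.pi/2,-np.pi/2):
        try: go(x,y,z,yaw)
        except Exception as e: print(name,e);continue
        c=calibration("wrist")
        if c["R"][2,0]>-.1: break   # looking ahead (+x)
    robot.hold(.3)
    p,W,c=look("wrist");print(name,yaw,robot.get_position(),-c["R"].T@c["t"],c["R"][2],robot.get_qpos())
    np.savez(f"{name}.npz",p=p,W=W)
    im,H=ortho(p,W,*box);cv2.imwrite(f"pics/{name}_o.png",cv2.resize(im[:,:,::-1],None,fx=1.5,fy=1.5,interpolation=0))
    if name=="tray": cv2.imwrite("pics/tray_w.png",cv2.resize(p[:,:,::-1],(768,576)))
print(robot.get_t())
```

```text
cam [0.20795224 0.59434903 0.37326457] [0.27173761 0.56281708 0.25024634]
tray 1.5707963267948966 [0.43977702 0.28042254 0.32977744] [0.36890726 0.28096167 0.45275994] [ 2.80550907e-01  4.65385387e-04 -9.59839034e-01] [ 5.64749923e-01  1.19856948e-01  1.75662669e+00  2.76490414e-05
  1.26552229e+00 -1.00677561e+00]
can 1.5707963267948966 [ 0.5200145  -0.02940096  0.35994953] [ 0.44913915 -0.02887157  0.48292281] [ 2.80804746e-01  8.23663120e-04 -9.59764563e-01] [-5.93847203e-02  9.72994842e-02  1.71659533e+00  4.34108860e-05
  1.32779136e+00 -1.63118820e+00]
lid 1.5707963267948966 [ 0.33042043 -0.27974721  0.25009248] [ 0.25962119 -0.27930324  0.37311195] [ 2.81163498e-01  5.61896769e-04 -9.59659717e-01] [-7.06018284e-01  4.69853545e-02  2.02223928e+00  2.02802023e-05
  1.07218731e+00 -2.27773745e+00]
6.0083
```

View pics/tray_o.png

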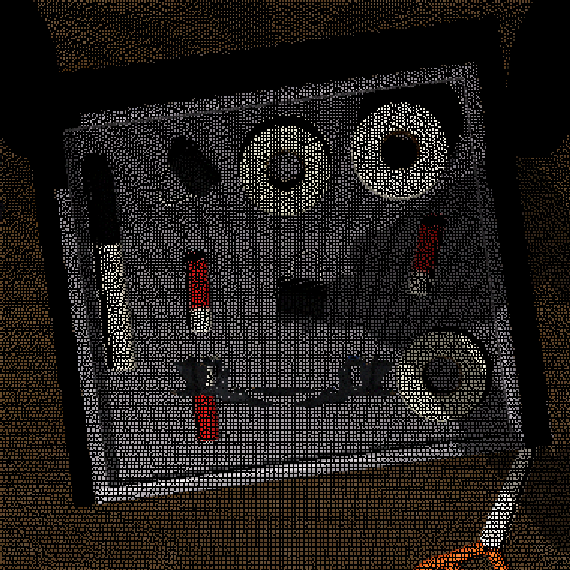

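View pics/can_o.png

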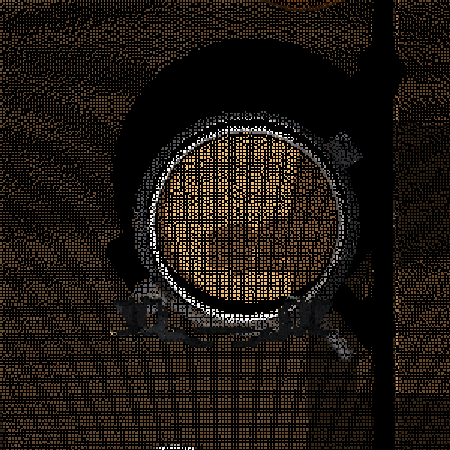

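View pics/lid_o.png

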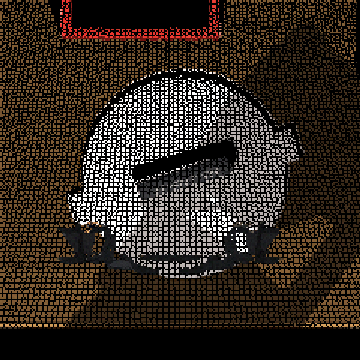

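The tray view shows three batteries at (198,295), (206,~410) and (426,255), and no fourth. The can view has a hook at (345,150) and the fin at (340,345). In the lid view the bar runs from (135,185) to (235,160). I'll fit these numerically and zoom in on the can for the ribs.

```bash
cat >> h.py <<'E'
def circ(q):
    A=np.c_[2*q,np.ones(len(q))];s=np.linalg.lstsq(A,(q**2).sum(1),rcond=None)[0]
    return s[:2],np.sqrt(s[2]+s[:2]@s[:2])
def rect(q):
    "centre, size, long-axis angle of xy points"
    (c,(w,h),a)=cv2.minAreaRect((q*1000).astype(np.float32));a=np.deg2rad(a)
    if h>w: a+=np.pi/2
    return np.array(c)/1000,sorted((w,h)),(a+np.pi/2)%np.pi-np.pi/2
E
python3 - <<'E'
from h import *
t=np.load("tray.npz");p,W=t["p"].astype(int),t["W"]
red=(p[...,0]>110)&(p[...,1]<70)&(p[...,2]<70)&(abs(W[...,2]-.015)<.02)&(np.hypot(W[...,0]-.5,W[...,1]-.28)<.17)
for b in finder.boxes_of("wrist","lid_grip"): print("lidbox",b)
n,l,s,c=cv2.connectedComponentsWithStats(cv2.dilate(red.astype(np.uint8),np.ones((3,3))))
for i in range(1,n):
    if s[i,4]<40: continue
    q=W[red&(l==i)];m=np.median(q,0)
    near=(np.hypot(W[...,0]-m[0],W[...,1]-m[1])<.055)&(W[...,2]>.011)&(W[...,2]<.026)
    wh=(red|((p.min(-1)>150)))&near
    k,ll,ss,_=cv2.connectedComponentsWithStats(cv2.dilate(wh.astype(np.uint8),np.ones((3,3))))
    j=np.bincount(ll[red&(l==i)]).argmax()
    Q=W[wh&(ll==j)];print("batt red",m.round(4),rect(q[:,:2]),"all",rect(Q[:,:2]),Q[:,2].max().round(4))
t=np.load("can.npz");p,W=t["p"],t["W"];q=W[np.isfinite(W[...,0])]
r=q[(abs(q[:,2]-.1)<.004)&(np.hypot(q[:,0]-.58,q[:,1]+.03)<.075)]
C=np.array([.58,-.03])
for _ in range(5):
    d=np.hypot(*(r[:,:2]-C).T);rr=r[(d>.055)&(d<.07)];C,R=circ(rr[:,:2])
print("can",C,R,len(rr))
d=q[:,:2]-C;rad=np.hypot(*d.T);an=np.degrees(np.arctan2(d[:,1],d[:,0]))
for lab,m in(("hook",(rad>.074)&(rad<.092)&(q[:,2]>.106)&(q[:,2]<.12)),("fin",(rad>.092)&(rad<.116)&(q[:,2]>.09)&(q[:,2]<.125))):
    print(lab,m.sum(),np.histogram(an[m]%360,bins=36,range=(0,360))[0].tolist())
    if lab=="fin":
        for lo,hi in((190,250),):
            g=m&(an%360>lo)&(an%360<hi)&(q[:,2]>.112);print("fin ang",np.percentile(an[g]%360,[5,50,95]),np.median(q[g],0))
    else:
        g=m&(an>-75)&(an<-25);print("hook ang",np.percentile(an[g],[5,50,95]))
sep=q[(rad<.05)];print("sep z",np.median(sep[:,2]))
t=np.load("lid.npz");W=t["W"];q=W[np.isfinite(W[...,0])]
near=np.hypot(q[:,0]-.372,q[:,1]+.286)<.09
b=q[near&(q[:,2]>.034)&(q[:,2]<.044)&(np.hypot(q[:,0]-.372,q[:,1]+.286)<.045)];print("bar",rect(b[:,:2]),b[:,2].mean())
dsk=q[near&(q[:,2]>.005)&(q[:,2]<.014)];e=dsk[:,:2];h=cv2.convexHull((e*1e4).astype(np.float32))[:,0]/1e4;
c0=np.array([.372,-.286])
for _ in range(5):
    dd=np.hypot(*(h-c0).T);c0,R=circ(h[(dd>.06)&(dd<.0715)])
print("disc",c0,R)
ims=[]
for n,(x,y) in(("scene",(264,184)),("side",(258,194))):
    p,_,_=look(n);ims.append(cv2.resize(p[y-38:y+38,x-38:x+38,::-1],(400,400),interpolation=cv2.INTER_CUBIC))
cv2.imwrite("pics/ribs.png",np.hstack(ims))
E
```

```text
lidbox {'extent': [412.4, 179.1, 61.2, 57.1], 'p': 0.8}
lidbox {'extent': [194.0, 149.7, 107.6, 92.7], 'p': 0.71}
batt red [0.4123 0.3319 0.0193] (array([0.41226849, 0.33324286]), [13.89843463897705, 31.755605697631836], np.float64(0.11005282674870598)) all (array([0.42023248, 0.33335724]), [12.37641716003418, 49.8487548828125], np.float64(0.11005282674870598)) 0.0219
batt red [0.5013 0.3369 0.0194] (array([0.50105719, 0.33774197]), [11.756492614746094, 31.033077239990234], np.float64(0.04302311773887779)) all (array([0.49276761, 0.33756097]), [12.042309761047363, 47.630462646484375], np.float64(0.03618328366052448)) 0.0225
batt red [0.5244 0.1853 0.0193] (array([0.52447729, 0.18455833]), [9.429911613464355, 31.854915618896484], np.float64(-0.17890769992210576)) all (array([0.52447729, 0.18455833]), [9.429911613464355, 31.854915618896484], np.float64(-0.17890769992210576)) 0.0214
can [ 0.5811446  -0.04373216] 0.06290125601541327 599
hook 322 [0, 0, 0, 0, 0, 0, 0, 0, 0, 0, 0, 9, 98, 58, 0, 0, 0, 0, 0, 0, 0, 10, 1, 0, 0, 0, 0, 0, 0, 10, 95, 41, 0, 0, 0, 0]
hook ang [-60.10065458 -53.27929041 -46.37776791]
fin 174 [0, 0, 0, 0, 0, 0, 0, 0, 0, 0, 0, 0, 0, 0, 0, 0, 0, 0, 0, 0, 0, 163, 11, 0, 0, 0, 0, 0, 0, 0, 0, 0, 0, 0, 0, 0]
fin ang [215.27908886 217.51649343 220.17506241] [ 0.4997253  -0.10631579  0.11674261]
sep z 0.05605868513403279
bar (array([ 0.37418826, -0.28791046]), [13.427511215209961, 63.75654220581055], np.float64(-1.2619589561107634)) 0.03533300287740683
disc [ 0.37392325 -0.28829069] 0.06699654482059361
```

View pics/ribs.png

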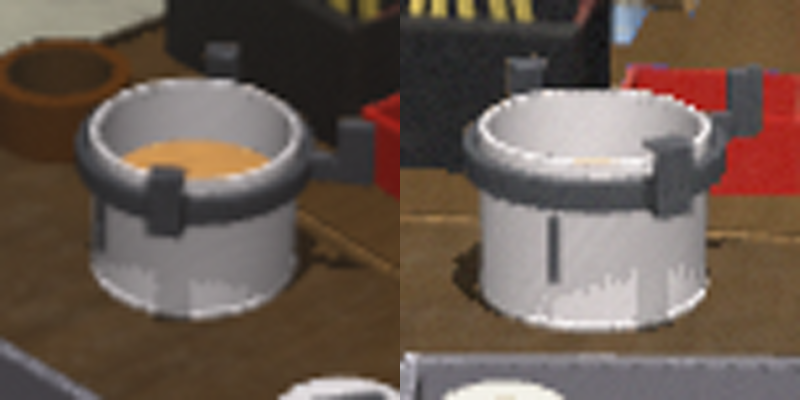

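The can's rib is at (553,250) in the right crop (side camera) and (98,228) in the left crop (scene camera). I'll work out its angle, then pick the first battery.

```bash
cat >> h.py <<'E'
CAN=np.array([.5811,-.0437])
def mv(x,y,z,yaw):
    "joint move to tool-down pose, taking the yaw half-turn with less joint travel"
    q0=robot.get_qpos();o=[]
    for k in(0,np.pi):
        q=robot.ik([x,y,z],down(yaw+k))
        if q is not None: o.append((np.abs(np.array(q)-q0).max(),k))
    robot.move_to([x,y,z],down(yaw+min(o)[1]))
def find():
    "batteries in the tray seen from above: (x,y,axis angle)"
    robot.move_to([.44,.28,.33],down(np.pi/2));robot.hold(.2)
    p,W,_=look("wrist");np.savez("tray.npz",p=p,W=W);p=p.astype(int);out=[]
    red=(p[...,0]>80)&(p[...,0]>2.2*p[...,1])&(p[...,0]>2.2*p[...,2])&(abs(W[...,2]-.015)<.02)&(np.hypot(W[...,0]-.5,W[...,1]-.28)<.17)
    n,l,s,c=cv2.connectedComponentsWithStats(cv2.dilate(red.astype(np.uint8),np.ones((3,3))))
    for i in range(1,n):
        if s[i,4]<40: continue
        cr,sz,a=rect(W[red&(l==i)][:,:2])
        u=np.array([np.cos(a),np.sin(a)]);best=0
        for sg in(1,-1):   # white part lies on one side of the red
            pt=cr+sg*u*.024;m=(np.hypot(W[...,0]-pt[0],W[...,1]-pt[1])<.006)&(W[...,2]>.012)
            if m.sum()>best: best=m.sum();e=sg
        if best: out.append([*(cr+e*u*.0085),a]);print("batt",np.round(out[-1],4),"red",np.round(sz,1),best)
    return out
def pick(x,y,a):
    claw.set_gripper(.045,40);mv(x,y,.12,a+np.pi/2);robot.move_straight([x,y,.045])
    hit=robot.move_straight([x,y,.026],max_speed=.05,guard=6)
    claw.set_gripper(0,30);z=robot.get_position()[2];robot.move_straight([x,y,.17])
    print("pick hit",hit,"z",z,"w",robot.get_gripper_width(),robot.get_gripper_force())
def place(phi,r=.028):
    x,y=CAN+r*np.array([np.cos(phi),np.sin(phi)])
    mv(x,y,.19,phi);robot.move_straight([x,y,.10],max_speed=.1)
    print("w",robot.get_gripper_width());robot.hold(.2)
    hit=robot.move_straight([x,y,.064],max_speed=.02,guard=2)
    print("place hit",hit,robot.get_position(),"expect z ~.077, t",robot.get_t())
    return hit
def release():
    w=robot.get_gripper_width();claw.set_gripper(w+.008);x,y,z=robot.get_position()
    robot.move_straight([x,y,z+.02],max_speed=.05);robot.move_straight([x,y,.19])
E
python3 - <<'E'
from h import *
for n,(u,v) in(("side",(249.1,203.5)),("scene",(244.6,189.3))):
    c=calibration(n);K=c["intrinsics"];d=np.array([(u-K[0,2])/K[0,0],(v-K[1,2])/K[1,1],1])
    d=c["R"].T@d;o=-c["R"].T@c["t"];f=o[:2]-CAN
    a,b,g=d[:2]@d[:2],2*f@d[:2],f@f-.067**2;D=b*b-4*a*g;print("disc",D)
    s=(-b-np.sqrt(max(D,0)))/2/a;P=o+s*d;print(n,P,np.degrees(np.arctan2(P[1]-CAN[1],P[0]-CAN[0])))
B=find()
b=min(B,key=lambda b:b[0]);pick(*b);print(place(np.radians(37)))
E
```

```text
disc 0.013363383590628164
side [0.59443187 0.02196019 0.04961633] 78.52249536751118
disc 0.002585448068149976
scene [0.59342619 0.0221564  0.04247157] 79.39874249774404
batt [0.4207 0.3331 0.0915] red [13.5 31.6] 1675
batt [0.495  0.3367 0.1015] red [11.9 36.3] 42
batt [ 0.5196  0.1867 -0.172 ] red [13.  37.8] 36
pick hit False z 0.026255774492564186 w 0.015330264191282073 29.243580400943756
w 0.015372724914932615
place hit True [ 0.60343451 -0.02683907  0.07775164] expect z ~.077, t 16.35
True
```

Rib is at 79°, so the can's yaw is -11° and the collar sits at about 0.10. Contact height matches. I'll release and do the other two.

```bash
python3 - <<'E'
from h import *
release()
for phi in(157,277):
    B=find()
    if not B: print("none");break
    pick(*min(B,key=lambda b:b[0]))
    if robot.get_gripper_width()<.012 or not place(np.radians(phi)): break
    release()
else:
    find();t=np.load("tray.npz");cv2.imwrite("pics/tray_after.png",t["p"][:,:,::-1])
    robot.move_to([.52,-.04,.34],down(np.pi/2));robot.hold(.2);p,W,c=look("wrist");cv2.imwrite("pics/can_after.png",p[:,:,::-1])
    print([(np.round(b["extent"]).tolist(),round(b["p"],2)) for b in finder.boxes_of("wrist","battery_1_c")],robot.get_t())
E
python3 -c "
import cv2,numpy as np
a=[cv2.imread(f'pics/{n}_after.png') for n in('tray','can')];cv2.imwrite('pics/after.png',cv2.resize(np.vstack(a),(400,600)) if 0 else cv2.resize(np.hstack(a),(800,300)))"
```

```text
batt [0.4924 0.3368 0.0941] red [12.5 31.3] 42
batt [ 0.5204  0.1867 -0.1956] red [13.  37.4] 36
pick hit False z 0.02627952869465964 w 0.015581116742257685 29.235278964042664
w 0.015585995322444365
place hit True [ 0.5553181  -0.03277358  0.07775393] expect z ~.077, t 27.225
batt [ 0.5203  0.1865 -0.1868] red [12.7 37.6] 35
pick hit False z 0.02626640943270846 w 0.015669301858130823 29.242313504219055
w 0.015381510070972722
place hit True [ 0.58374373 -0.07135163  0.08468277] expect z ~.077, t 37.55
[([216.0, 212.0, 25.0, 24.0], 0.8), ([222.0, 262.0, 38.0, 55.0], 0.23), ([422.0, 136.0, 29.0, 19.0], 0.19)] 42.3667
```

View pics/after.png

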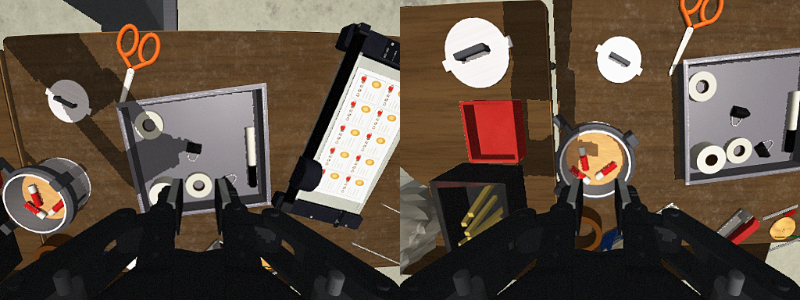

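The tray shows no more batteries, and red shapes are visible in the can at about (583,153) and (607,172). The third touched 7 mm early, so I'll zoom in on the can.

Run:
```python
from h import *
p,W,c=look("wrist")
d=W[...,:2]-CAN;m=np.hypot(d[...,0],d[...,1])<.055
v,u=np.where(m);print(np.nanpercentile(W[m][:,2],[1,10,50,90,99,100]).round(4))
im=p[v.min()-15:v.max()+15,u.min()-15:u.max()+15,::-1]
cv2.imwrite("pics/canz.png",cv2.resize(im,None,fx=5,fy=5,interpolation=cv2.INTER_CUBIC)[:600,:800])
```

```text
[0.0543 0.0552 0.0564 0.0711 0.3584 0.3716]
```

View pics/canz.png

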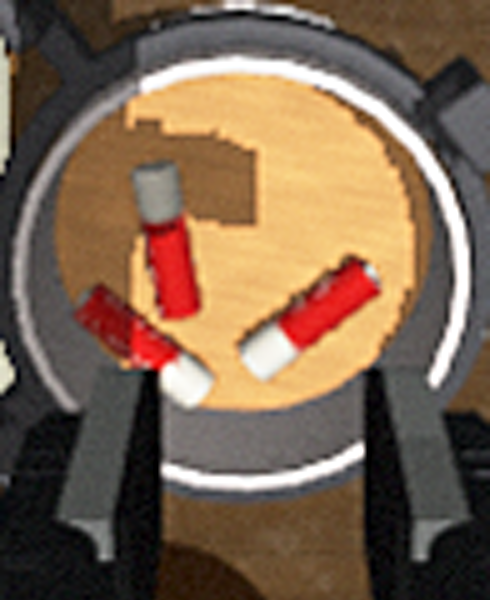

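All three batteries lie flat on the separator, so step 1 is done. Next I'll refine the can's centre and pick up the large lid.

Run:
```python
from h import *
def canfit(p,W):
    q=W[np.isfinite(W[...,0])];C=CAN.copy();r=q[abs(q[:,2]-.1)<.003]
    for _ in range(8):
        d=r[:,:2]-C;k=np.hypot(*d.T);s=(k>.060)&(k<.068);rr=r[s,:2]
        # balance by angle: mean radius per 10 deg bin
        a=(np.degrees(np.arctan2(rr[:,1]-C[1],rr[:,0]-C[0]))//10).astype(int)
        pts=np.array([rr[a==i].mean(0) for i in np.unique(a)]);C,R=circ(pts)
    print("can",C,R,len(pts))
t=np.load("can.npz");canfit(t["p"],t["W"]);p,W,_=look("wrist");canfit(p,W)
for dx in(0,.05):
    robot.move_to([.33+dx,-.28,.25],down(np.pi/2));robot.hold(.2);p,W,c=look("wrist");q=W[np.isfinite(W[...,0])]
    near=np.hypot(q[:,0]-.374,q[:,1]+.288)<.045
    b=q[near&(q[:,2]>.033)&(q[:,2]<.046)];print("bar",rect(b[:,:2]),np.median(b[:,2]))
    f=q[(np.hypot(q[:,0]-.374,q[:,1]+.288)<.08)&(q[:,2]>.005)&(q[:,2]<.014)]
    h=cv2.convexHull((f[:,:2]*1e4).astype(np.float32))[:,0]/1e4;c0=np.array([.374,-.288])
    for _ in range(6): dd=np.hypot(*(h-c0).T);c0,R=circ(h[(dd>.062)&(dd<.0705)])
    print("disc",c0,R,(dd<.0705).sum())
print(robot.get_t())
```

```text
can [ 0.5813042  -0.04416141] 0.06308507831515316 36
can [ 0.58122556 -0.04435523] 0.06303669017508776 32
bar (array([ 0.37436963, -0.28790625]), [14.180716514587402, 64.5215072631836], np.float64(-1.278909710133009)) 0.03525769120339982
disc [ 0.37376393 -0.28815057] 0.06677817363380804 32
bar (array([ 0.37438214, -0.2883219 ]), [13.982275009155273, 65.00224304199219], np.float64(-1.2619131830295278)) 0.035265471716391814
disc [ 0.37443858 -0.28849678] 0.067580984349465 38
44.5
```

Run:
```python
from h import *
x,y,a=.3743,-.2883,-1.27
claw.set_gripper(.045,60);mv(x,y,.12,a+np.pi/2);robot.move_straight([x,y,.055])
print("hit",robot.move_straight([x,y,.034],max_speed=.04,guard=6))
claw.set_gripper(0,80);print(robot.get_gripper_width(),robot.get_position())
robot.move_straight([x,y,.20]);print(robot.get_gripper_width(),robot.get_force())
X,Y=.5813,-.0442;lidyaw=np.radians(79)
da=(lidyaw-a+np.pi/2)%np.pi-np.pi/2   # smallest turn of the bar
print("turn",np.degrees(da))
mv(X,Y,.20,a+np.pi/2+da);R=Ro.from_quat(np.roll(robot.get_tool_rot(),-1)).as_matrix();print("tool y deg",np.degrees(np.arctan2(R[1,1],R[0,1])))
robot.move_straight([X,Y,.145],max_speed=.1);robot.hold(.2)
print("hit",robot.move_straight([X,Y,.127],max_speed=.015,guard=6),robot.get_position(),robot.get_force(),robot.get_wrist_torque(),robot.get_t())
```

```text
hit False
0.01217845699639401 [ 0.37438411 -0.28839082  0.03439001]
0.012478513585061614 [-0.18994632  0.08168041 -0.66114605]
turn -28.234360018385452
tool y deg -10.977556004636073
hit True [ 0.58122    -0.04419007  0.1324171 ] [-0.67022864 -0.38750133  5.22350127] [ 0.03762775  0.11000919 -0.05200728] 51.8333
```

Run:
```python
from h import *
p0=robot.get_position()
print("hit",robot.move_straight([.5813,-.0442,.1295],max_speed=.01,guard=8),robot.get_position(),robot.get_force(),robot.get_wrist_torque())
for n in("scene","side"):
    p,_,_=look(n);x,y=(264,180) if n=="scene" else (258,190)
    cv2.imwrite(f"pics/s_{n}.png",cv2.resize(p[y-38:y+38,x-38:x+38,::-1],(400,400),interpolation=cv2.INTER_CUBIC))
cv2.imwrite("pics/seat.png",np.hstack([cv2.imread(f"pics/s_{n}.png") for n in("scene","side")]))
```

```text
hit True [ 0.58122559 -0.04419362  0.13241992] [-1.35966664 -0.53038488  5.17989729] [0.01469479 0.14954454 0.04658088]
```

View pics/seat.png

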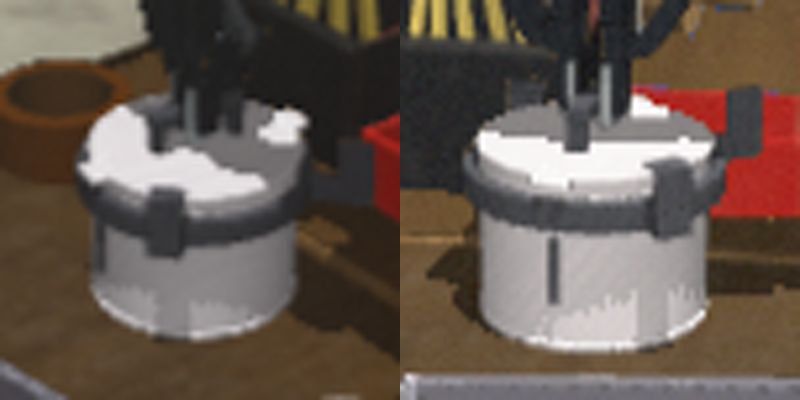

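Side view: the lid sits about 2 mm high, with the ear near (570,170) over the rib at (553,250). The plug is probably catching the rim on one side, so I'll try small offsets.

Run:
```python
from h import *
X,Y=.5813,-.0442
for dx,dy in((.003,0),(-.003,0),(0,.003),(0,-.003),(.004,.004),(-.004,.004),(.004,-.004),(-.004,-.004)):
    robot.move_straight([X+dx,Y+dy,.137],max_speed=.04);robot.hold(.2);f0=np.array(robot.get_force())
    h=robot.move_straight([X+dx,Y+dy,.128],max_speed=.015,guard=6)
    p=np.array(robot.get_position());print(dx,dy,h,p.round(4),(np.array(robot.get_force())-f0).round(2),np.round(robot.get_wrist_torque(),3),f0.round(2))
    if p[2]<.1312: break
print(robot.get_t())
```

```text
0.003 0 True [ 0.5842 -0.0442  0.1324] [-1.06 -0.53  8.39] [ 0.058  0.086 -0.007] [ 0.26  0.56 -2.02]
-0.003 0 True [ 0.5787 -0.0442  0.1327] [ 2.97  0.33 -0.92] [-0.046 -0.508 -0.034] [-0.05 -0.34 -1.72]
0 0.003 True [ 0.5815 -0.0415  0.1335] [-0.71 -0.71  5.24] [0.126 0.028 0.073] [ 0.02 -1.04 -1.54]
0 -0.003 True [ 0.5814 -0.0471  0.1324] [-1.22 -1.    5.49] [-0.014  0.009 -0.024] [-0.31  0.99 -0.88]
0.004 0.004 True [ 0.5851 -0.0405  0.1356] [-1.39 -0.21  7.  ] [ 0.116 -0.001 -0.025] [-0.29 -0.44 -1.7 ]
-0.004 0.004 True [ 0.5778 -0.0405  0.1351] [-0.61 -0.26  7.65] [0.168 0.239 0.057] [ 0.38 -0.22 -1.66]
0.004 -0.004 True [ 0.585  -0.048   0.1352] [-0.51  1.05  5.85] [ 0.036 -0.026 -0.004] [-0.72  0.18 -1.08]
-0.004 -0.004 True [ 0.5778 -0.048   0.1349] [-1.57  1.62  6.62] [-0.107  0.207 -0.023] [ 0.59 -0.61 -0.4 ]
59.325
```

Near the centre it stops at .1324, and at the diagonal offsets at .135. So .1324 is the seated height, with the plug inside the rim. I'll centre it, release and check.

Run:
```python
from h import *
X,Y=.5818,-.0455
robot.move_straight([X,Y,.138],max_speed=.04);robot.hold(.2)
print(robot.move_straight([X,Y,.128],max_speed=.015,guard=6),robot.get_position())
claw.set_gripper(.04);robot.move_straight([X,Y,.16],max_speed=.05);robot.move_straight([X,Y,.2])
robot.move_to([.52,-.04,.34],down(np.pi/2));robot.hold(.2);p,W,c=look("wrist")
q=W[np.isfinite(W[...,0])];k=np.hypot(*(q[:,:2]-[.5813,-.0442]).T)
b=q[(k<.045)&(q[:,2]>.122)&(q[:,2]<.15)];r=rect(b[:,:2]);print("bar",r,np.degrees(r[2]),np.median(b[:,2]))
f=q[(k<.066)&(q[:,2]>.09)&(q[:,2]<.117)];A=np.c_[f[:,:2]-[.5813,-.0442],np.ones(len(f))];s=np.linalg.lstsq(A,f[:,2],rcond=None)[0];print("disc plane",s,len(f))
d=q[(k<.08)&(q[:,2]>.098)&(q[:,2]<.1085)]
h=cv2.convexHull((d[:,:2]*1e4).astype(np.float32))[:,0]/1e4;c0=np.array([.5813,-.0442])
for _ in range(6): dd=np.hypot(*(h-c0).T);c0,R=circ(h[(dd>.062)&(dd<.0705)])
print("disc",c0,R,robot.get_t())
cv2.imwrite("pics/seated.png",cv2.resize(p[100:300,130:380,::-1],(750,600)))
```

```text
True [ 0.58174331 -0.04553924  0.132417  ]
bar (array([ 0.58102441, -0.04502552]), [13.713150978088379, 65.9949951171875], np.float64(1.3911995339407324)) 79.7098617553711 0.1326895872310975
disc plane [-0.00401299  0.00034434  0.10437991] 5739
disc [ 0.58181348 -0.0450443 ] 0.06712025990187667 63.6083
```

View pics/seated.png

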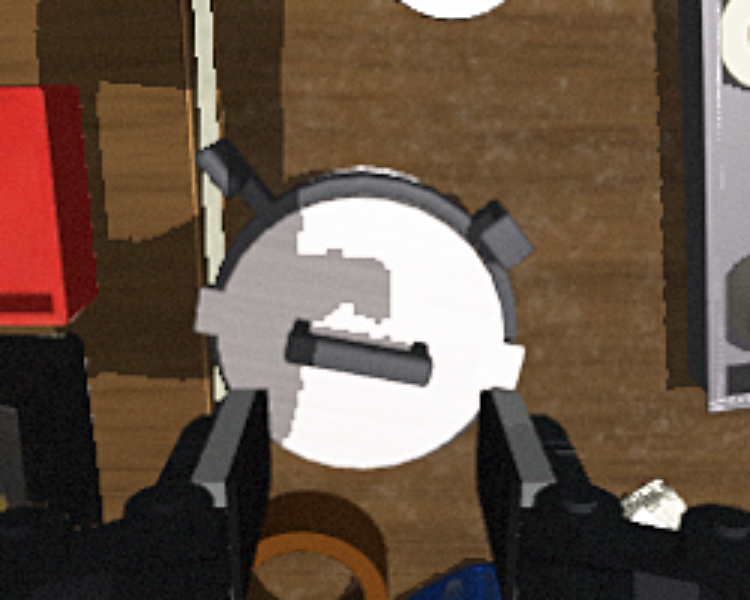

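The lid is flat (slope 0.004) and centred, with the disc top at 0.104, the bar along 79.7° and the ears at (207,310) and (510,365). The fin is at (235,175). Now I'll turn the collar, with the fingers loosely round the fin.

Run:
```python
from h import *
C=np.array([.5813,-.0445]);r=.105
pos=lambda a,z=.110:[*(C+r*np.array([np.cos(a),np.sin(a)])),z]
a=np.radians(217.5);off=-np.pi/2
claw.set_gripper(.045,40);robot.move_to(pos(a,.19),down(a+off));robot.move_straight(pos(a,.14))
print("hit",robot.move_straight(pos(a),max_speed=.04,guard=5))
claw.set_gripper(.014);print("w",robot.get_gripper_width(),robot.get_position())
end=np.radians(160);h=False
while a>end and not h:
    a-=np.radians(3)
    h=robot.move_straight(pos(a),down(a+off),max_speed=.04,guard=15)
    print(np.degrees(a).round(1),h,np.round(robot.get_force(),1))
p=np.array(robot.get_position())[:2]-C;print("tcp ang",np.degrees(np.arctan2(p[1],p[0]))%360,robot.get_t())
```

```text
hit False
w 0.014251996152984756 [ 0.49806073 -0.10845156  0.11009824]
214.5 False [-0.2  0.4 -0.4]
211.5 False [-0.2  0.1 -0.6]
208.5 False [1.1 0.9 0.4]
205.5 False [-0.3 -0.3  0.9]
202.5 False [-0.2  0.2  0.2]
199.5 False [-0.2 -0.6 -0.1]
196.5 False [-0.4  0.  -0.3]
193.5 False [ 0.6 -0.1 -0.3]
190.5 False [-0.4  0.3 -0.5]
187.5 False [-0.5  0.2 -1.2]
184.5 False [0.2 0.6 0.9]
181.5 False [ 0.8  0.5 -0.8]
178.5 False [ 0.2 -0.2  0.6]
175.5 False [-0.6 -0.8  0.7]
172.5 False [ 0.5  0.4 -0.3]
169.5 False [0.5 0.9 0.1]
166.5 True [-0.7 -9.8  3.4]
tcp ang 167.95888252453864 71.1417
```

Run:
```python
from h import *
claw.set_gripper(.04);x,y,_=robot.get_position();robot.move_straight([x,y,.15],max_speed=.05);robot.move_straight([x,y,.2])
robot.move_to([.52,-.04,.34],down(np.pi/2));robot.hold(.2);p,W,c=look("wrist")
C=np.array([.5813,-.0445]);q=W[np.isfinite(W[...,0])];d=q[:,:2]-C;k=np.hypot(*d.T);an=np.degrees(np.arctan2(d[:,1],d[:,0]))%360
f=(k>.092)&(k<.116)&(q[:,2]>.112)&(q[:,2]<.125);print("fin",np.percentile(an[f],[5,50,95]),f.sum())
b=q[(k<.045)&(q[:,2]>.122)&(q[:,2]<.15)];r=rect(b[:,:2]);print("bar",r,np.degrees(r[2]))
g=q[(k<.066)&(q[:,2]>.09)&(q[:,2]<.117)];print("plane",np.linalg.lstsq(np.c_[g[:,:2]-C,np.ones(len(g))],g[:,2],rcond=None)[0],robot.get_t())
cv2.imwrite("pics/locked.png",cv2.resize(p[100:300,130:380,::-1],(750,600)))
```

```text
fin [165.92104533 168.5087051  170.99026694] 132
bar (array([ 0.58075793, -0.045237  ]), [13.712931632995605, 65.31282043457031], np.float64(1.3819145559582258)) 79.17787170410156
plane [-0.0043223   0.00037739  0.10438451] 73.8417
```

View pics/locked.png

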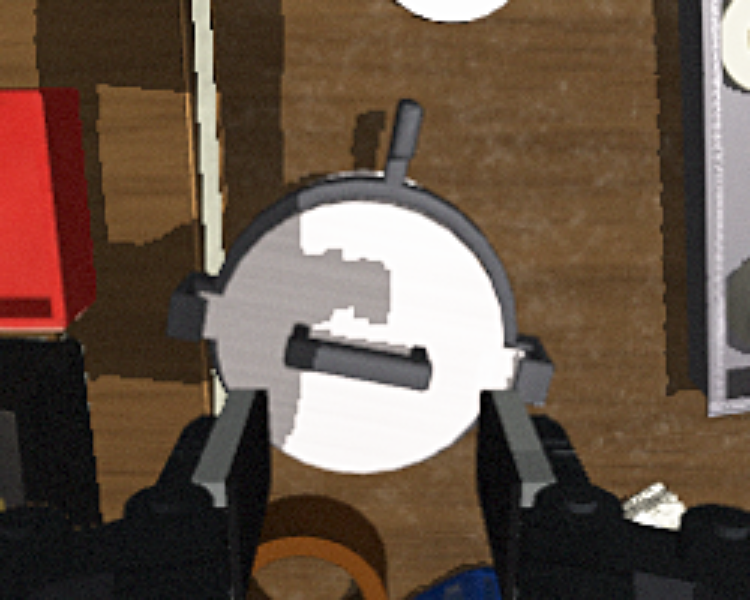

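The hooks at (190,305) and (530,370) lie over the ears, the fin at (400,140) points along the can's -x, and the lid is still flat. I'll hand in.

```bash
python3 -c "
from station import robot
print(robot.hand_in())"
```

```text
the job is handed in; nothing more can be done
None
```

The job is handed in after about 74 s of robot time: all three batteries present are in the can, the lid is seated flat with its ears in line with the ribs, and the collar is turned to its stop with the hooks over the ears; the verdict was not shown.

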